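Hang the accessory caddy on the console's keyhole stud

TASK

Pick up the steel accessory caddy by its black upright grip and hang it on the side of the white console: press the large round end of the keyhole in its back plate over the stud's head against the sprung collar, then slide it down, seat it firmly against the end of the slot with a push of about 20 N, and let go so that it hangs upright and still. The stud sits a few millimetres off the middle of its mounting plate, so feel for it and never push the caddy harder than about 30 N against the stud or the console, and leave the cup, bottle, jar and brush where they are.

Things in the scene. Friction and masses are not known exactly. Their poses are not given: they have to be found in the camera images.
- caddy: Loose steel tray 85x100x50 mm (x,y,z; 0.28-0.46 kg) with an upright back plate, standing on the counter. Origin: on its underside, z up, +x towards the plate. Plate: 100 wide, z 0-150, x 30-34 mm. Keyhole in it at y=0: large end below, slot above. On its back two rubber feet (z 14, y +-35 mm) stand 7 mm out, to x=41. Tray x -55 to 30 mm.
- caddy_grip (a point): Place to grip, caddy (-12,0,105) mm, on the black upright bar rising from the tray's floor: 12 mm thick (y), 34 mm long (x -29 to 5), top at z=125 mm. Pinch it across y from above. Axes as the caddy's.
- caddy_hole (a point): Centre of the keyhole's large end (octagon, 25 mm across flats), mid plate: caddy (32,0,95) mm. From it a slot 13 mm wide runs straight up to its end at z=126 mm. Axes as the caddy's.
- caddy_seat (a point): Point of the slot that lies on the stud's axis when the caddy is fully home (shank against the slot's upper end): caddy (32,0,121) mm, 26 mm above caddy_hole. The pinched plate drags: push it down all the way. Axes as the caddy's.
- mount: Fixed flat mounting plate, 80x70x3 mm (y,z,x), on the console's front face. Origin: its centre at the face; z up; +x into the console. Its steel stud stands out along -x, parallel to x, but is clamped in a wide hole: its axis lies up to 5 mm off the plate's centre sideways (y) and up to 5 mm up or down (z), otherwise unmeasured: feel for it. A hanging caddy has the mount's yaw.
- collar (a joint): Black collar 36 mm dia on the stud's 10 mm shank, behind its round head (20 mm dia, 14-20.5 mm out from the console's face, front edge bevelled 2 mm). Front 12 mm from the face at 0; value = m pushed in, max 0.008; pushes back 3 N + 1.2 N/mm. The plate is behind the head from 2 mm in (5.4 N); at 5 mm in (9 N) the caddy's feet meet the face. It pinches the plate.
- console: Fixed white console, 200x340x210 mm (x,y,z). Origin: centre of its underside. Its front face (x=-100 mm) carries the mount, its centre 155 to 180 mm above the counter and within 40 mm of the face's middle, and looks across the table; axes parallel to the mount's.
- cup: Open steel cup, bystander, radius 42 mm, 100 mm high, standing. Origin: centre of its underside.
- bottle: White plastic bottle, bystander, radius 30 mm, 150 mm high, standing. Origin: centre of its underside.
- jar: Small amber jar, bystander, radius 28 mm, 50 mm high, standing. Origin: centre of its underside.
- brush: Hand brush, bystander, lying on the counter along its x axis.

How it is judged:
On the way, in this order (a step that is already met when the one before it is completed fails the run):
1. the caddy is lifted clear of the counter (height (world z) of caddy above 0.02 m), for 0.2 s.
2. the large end of the keyhole is pressed over the stud's head, the plate behind the head (x of caddy_hole in the frame of mount above -0.0128 m and value of joint collar above 0.0012 m and y of caddy_hole in the frame of mount between -0.009 and 0.009 m and z of caddy_hole in the frame of mount between -0.01 and 0.01 m), for 0.02 s.
3. the caddy is slid down and pushed firmly home on the stud (about 20 N at the tool) (contact force between caddy and mount above 20 N and value of joint collar above 0.0012 m and y of caddy_seat in the frame of mount between -0.008 and 0.008 m and z of caddy_seat in the frame of mount between -0.007 and 0.007 m), for 0.1 s.
At the end, for the whole second after the job is handed in: The caddy hangs locked on the stud, fully home: collar held in at least 1.2 mm, caddy_seat within 8 mm sideways and 7 mm in height of the mount's centre (the stud may lie 5 mm off it), plate's middle 5 to 16 mm from the console's face, upright and square within 0.12 rad, at rest (x of caddy_seat in the frame of mount between -0.016 and -0.005 m and y of caddy_seat in the frame of mount between -0.008 and 0.008 m and z of caddy_seat in the frame of mount between -0.007 and 0.007 m and value of joint collar above 0.0012 m and angle between caddy's own z axis and vertical below 0.12 rad and angle between the x axis of caddy and the x axis of mount, either way round below 0.12 rad and linear speed of caddy below 0.01 m/s); the robot touches nothing.
It fails at once if the caddy is pushed against the stud, its collar or mount with more than 42 N (some 30 N of push on top of the collar's own pinch) (contact force between caddy and mount above 42 N).
It fails at once if the caddy is pushed against the console with more than 42 N (contact force between caddy and console above 42 N).
It fails at once if the cup, bottle, jar or brush is moved by more than 30 mm (distance of any of cup, bottle, jar, brush from where it was at the start of the episode above 0.03 m).
It also fails if it takes over 72 s, if anything falls off the work surface, if the arm or the gripper's body presses on something with over 40 N, if the wrist force passes 120 N, or if a joint passes its speed limit or range.

ROBOT

A 6-joint arm with a two-finger parallel gripper is mounted at the origin on the work surface. World frame = base frame: x ahead of the robot, y to its left, z up, the work surface at z = 0. Lengths are in m, angles in rad, forces in N, time in s.
With the tool pointing down it reaches from about 0.25 to 0.775 m from the base axis. Payload 4 kg.
Tool frame: the origin (TCP) lies midway between the tips of the shut fingers; the grasp point (between the pads) lies 19 mm behind it; z points along the fingers, y is the line along which they close (so a half turn about z gives the same grasp; the last joint's range is limited). The gripper opens to 94 mm and grips with 3 to 60 N. Pads are 16 mm wide; open, the fingers measure 119 mm over their backs; the gripper's body (75 mm by 177 mm) begins 78 mm behind the grasp point.
Start: joints at [-1.219, 0.087, 1.371, -0, 1.684, -0.103], TCP at [0.242, -0.494, 0.206] pointing down, gripper open.
Joint ranges: [-3.1, 3.1], [-0.76, 2.03], [0.27, 2.55], [-1.08, 4.22], [0.17, 2.65], [-2.57, 2.57]. Speed limits (rad/s): [2.79, 2.79, 3.14, 3.14, 3.14, 3.14].

INTERFACE

Orientations are given as a unit quaternion [x, y, z, w].
In Python, from rig import env gives the robot as it stands.
- The arm moves only by the shell command python3 jog.py [OPENING] [FORCE], which reads ROWS from standard input. ROWS is a JSON list of rows, 1 to 10 of them, each written [[dx, dy, dz], [rx, ry, rz]]: dx, dy, dz in mm, then a rotation vector rx, ry, rz in units of 0.2 rad; each row is the pose to reach, as a shift and turn from the pose commanded when the command began, along the tool's axes at that moment; what a row does not reach only later rows make up. A row lasts 1/8 s, in which the tool goes at most 0.0625 m and 0.188 rad, less where a joint would pass 70% of its speed; a pose out of reach is approached as far as the arm can. OPENING is the finger opening in m, set as the command begins (- or left out keeps the last). The fingers move at their own pace and stop on an object; FORCE is the grip in N (left out, the last holds). Time passes only in rows, so rows that do not move let the fingers close. It prints the time, the measured TCP pose, the force, the opening and the grip force at its end. Input that does not fit is refused with a message, and nothing moves.
- env.get_state(): the state, without advancing time (a new reading comes with each control period).
- env.grab_frame(name): name is "scene" or "top"; returns a dict with "img" (384x512x3 uint8, blue, green, red), "fovy" (degrees; the focal length in pixels is half the picture's height over the tangent of half this angle, whatever the lens; pixels are square), "cx", "cy" (the principal point, pixels), "eye" and "rotation" of the camera in the world. Camera axes: x right, y down, z forward; pixel columns grow to the right and rows downward; lengths in m; the calibration is good to about 2 mm. A picture is of the moment at which its call begins. There is no depth.
- env.sign_off(): hands the job in; it is judged then, once.
The state is a dict: "clock": time; "joint_positions": joint angles; "dq": joint speeds; "tau": joint torques, N m; "tcp_pos": TCP position; "tcp_rot": TCP orientation; "ft_force": force on the tool from outside, world axes, zero at the start; "wrist_torque": the same for the moment, N m; "opening": finger opening in m; "grasp_force": force on a finger pad.
Only numpy, scipy, OpenCV 4.12 (cv2) and the standard library are available. Lean on these libraries where they do the work, as an engineer would, in place of code of your own. Each camera call takes 0.05 s, during which the arm holds its last target. There are 200 camera calls.

## Working session

There is one attempt and no reset: what is moved stays moved. The work goes in short steps, Python scripts to look and compute and a shell command to move; the robot and the scene stay as the last step left them, time stands still between calls to the robot, and variables do not carry over. Pictures are saved under pics/ and viewed, at most 10 in all, crops included, and the job is handed in when it is done.

```bash
ls; mkdir -p pics
cat > h.py <<'E'
import numpy as np, cv2
from rig import env
from scipy.spatial.transform import Rotation as R
def cam(n):
    f=env.grab_frame(n); im=np.array(f["img"]); f["f"]=im.shape[0]/2/np.tan(np.radians(f["fovy"])/2)
    f["R"]=np.array(f["rotation"]); 
    if f["R"].shape!=(3,3): f["R"]=R.from_quat(f["R"]).as_matrix()
    f["e"]=np.array(f["eye"]); return f,im
def ray(f,u,v): 
    d=f["R"]@np.array([(u-f["cx"])/f["f"],(v-f["cy"])/f["f"],1]); return d/np.linalg.norm(d)
def onz(f,u,v,z): d=ray(f,u,v); return f["e"]+d*(z-f["e"][2])/d[2]
def proj(f,p): q=f["R"].T@(np.array(p)-f["e"]); return np.array([f["cx"],f["cy"]])+f["f"]*q[:2]/q[2]
def tri(f,a,g,b):
    d1,d2=ray(f,*a),ray(g,*b); s=np.linalg.lstsq(np.c_[d1,-d2],g["e"]-f["e"],rcond=None)[0]
    p,q=f["e"]+s[0]*d1,g["e"]+s[1]*d2; return (p+q)/2,np.linalg.norm(p-q)
E
python3 - <<'E'
from h import *
for n in("scene","top"):
    f,im=cam(n); cv2.imwrite(f"pics/{n}0.png",im); print(n,f["fovy"],f["cx"],f["cy"],f["e"],f["R"].round(3).tolist())
print(env.get_state())
E
```

```text
jog.py
pics
rig.py
scene 56.105562784558224 256.99078246277037 190.51512831595804 [ 1.12545673 -0.13333506  0.98488473] [[0.34, 0.787, -0.516], [0.941, -0.289, 0.178], [-0.009, -0.545, -0.838]]
top 56.891157627663866 252.70261805233267 192.22657026032485 [0.47016657 0.03453936 1.09558365] [[-0.015, -0.99, 0.137], [-1.0, 0.017, 0.013], [-0.015, -0.137, -0.99]]
{'clock': 0.1, 'joint_positions': array([-1.21910085e+00,  8.78681281e-02,  1.37208285e+00, -2.03558545e-05,
        1.68358989e+00, -1.03113011e-01]), 'dq': array([ 1.01847907e-03, -1.19188963e-03, -3.85552593e-03, -7.16970103e-04,
       -5.43376302e-05, -2.59030862e-04]), 'tau': array([ 2.81553388e-03, -3.41252768e+01, -3.03301084e+01,  7.22247781e-02,
        3.04431701e-02, -9.97135430e-05]), 'tcp_pos': array([ 0.24142396, -0.49363838,  0.20443859]), 'tcp_rot': array([ 9.74254681e-01,  2.25448146e-01, -1.30798011e-04, -9.65340227e-04]), 'ft_force': array([-0.04598177,  0.23838025, -0.42683006]), 'wrist_torque': array([0.06359975, 0.01911777, 0.00391903]), 'grasp_force': 0.0, 'opening': 0.09399414714280005}
```

View pics/scene0.png

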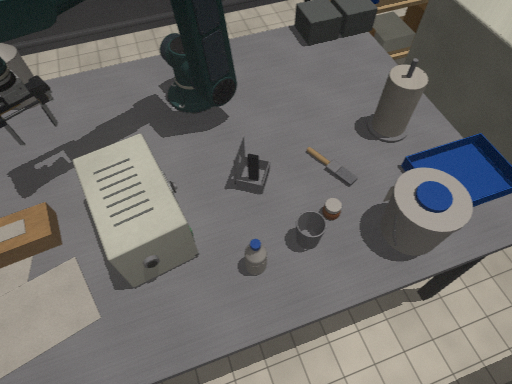

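View pics/top0.png

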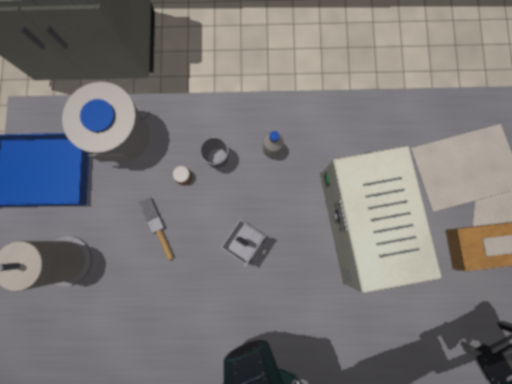

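The top view shows the caddy near (245,243) and the console near (385,220), with the stud near (340,215). The scene view shows the caddy near (250,168) and the stud near (173,187). Next I'll view enlarged crops.

Run:
```python
import cv2,numpy as np
a=cv2.imread("pics/top0.png");b=cv2.imread("pics/scene0.png")
def c(im,x,y,w,h,s): return cv2.resize(im[y:y+h,x:x+w],None,fx=s,fy=s,interpolation=cv2.INTER_CUBIC)
cv2.imwrite("pics/crop1.png",np.vstack([np.hstack([c(a,215,210,66,60,6),c(a,310,140,66,60,6)]),np.hstack([c(b,220,135,66,38,6),c(b,140,170,66,38,6)])]))
cv2.imwrite("pics/crop2.png",np.hstack([c(b,220,132,66,66,6),c(b,65,130,132,132,3)]))
```

```text
(no output)
```

View pics/crop1.png

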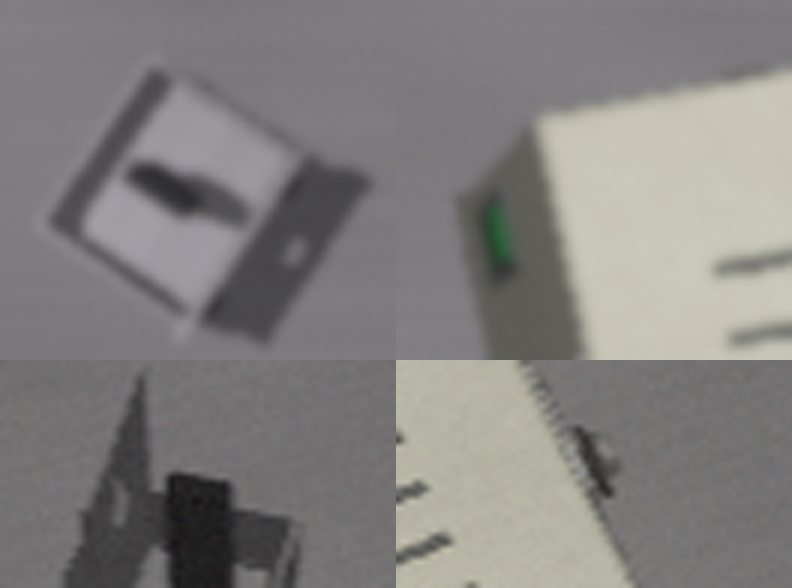

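View pics/crop2.png

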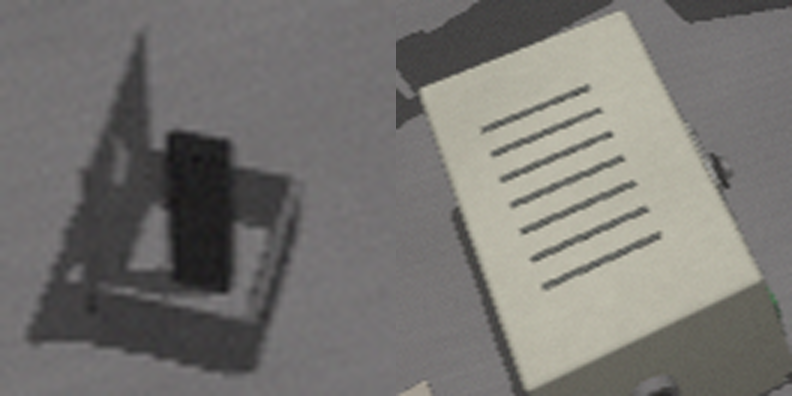

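The crops show these points, in full-image pixels:
- **Caddy, scene view:** the grip is black, about (248–259, 154–181). The plate's top corners are about (243.8,137) and (234,160), and its foot is about (225,189).
- **Caddy, top view:** the grip top is near (236–249, 237–245). The plate is at the lower right, next to its shadow.
- **Stud, scene view:** about (172,187).

Next I'll measure these and view the top-view stud area.

Run:
```python
from h import *
F={n:cam(n) for n in("scene","top")}
ft,a=F["top"];fs,b=F["scene"]
def grip(im,x,y,w,h,t):
    g=im[y:y+h,x:x+w].max(2); m=(g<t).astype(np.uint8); c=max(cv2.findContours(m,0,1)[0],key=cv2.contourArea)
    print(cv2.contourArea(c),cv2.minAreaRect(c), (cv2.boxPoints(cv2.minAreaRect(c))+[x,y]).round(1).tolist())
grip(a,225,225,45,40,60);grip(b,235,145,35,45,50)
# console top: white mask
for f,im,n in((ft,a,"top"),(fs,b,"scene")):
    m=((im.min(2)>125)&(im[...,2].astype(int)-im[...,0]>8)).astype(np.uint8)
    m=cv2.morphologyEx(m,cv2.MORPH_CLOSE,np.ones((7,7)))
    x,y,w,h=(320,130,130,170) if n=="top" else (60,120,150,170)
    c=max(cv2.findContours(m[y:y+h,x:x+w],0,1)[0],key=cv2.contourArea)
    q=cv2.approxPolyDP(cv2.convexHull(c),4,True)[:,0]+[x,y]
    P=[onz(f,*p,.21) for p in q]; print(n,q.tolist(),np.round(P,3).tolist())
    for i in range(len(P)):
        d=P[(i+1)%len(P)]-P[i]; print(np.linalg.norm(d).round(3),np.degrees(np.arctan2(d[1],d[0])).round(1))
A,B,C=[onz(fs,*p,z) for p,z in(((243.8,137),.15),((234,160.3),.15),((225,188.7),0))]
print("plate",A,B,C,np.linalg.norm(A-B))
def c(im,x,y,w,h,s): return cv2.resize(im[y:y+h,x:x+w],None,fx=s,fy=s,interpolation=cv2.INTER_CUBIC)
cv2.imwrite("pics/crop3.png",np.hstack([c(a,322,190,40,50,10),np.vstack([c(b,155,170,40,50,10)])]))
```

```text
18.5 ((17.600000381469727, 15.80000114440918), (9.838699340820312, 2.683281421661377), 26.56505012512207) [[237.6, 239.8], [238.8, 237.4], [247.6, 241.8], [246.4, 244.2]]
215.5 ((17.5, 22.0), (26.0, 11.0), 90.0) [[247.0, 154.0], [258.0, 154.0], [258.0, 180.0], [247.0, 180.0]]
top [[449, 138], [449, 207], [440, 277], [363, 292], [333, 160]] [[0.724, -0.458, 0.21], [0.547, -0.442, 0.21], [0.378, -0.405, 0.21], [0.345, -0.217, 0.21], [0.672, -0.16, 0.21]]
0.177 174.8
0.174 167.7
0.191 99.9
0.332 9.9
0.303 -80.1
scene [[140, 133], [186, 222], [108, 259], [73, 159]] [[0.347, -0.217, 0.21], [0.675, -0.162, 0.21], [0.707, -0.353, 0.21], [0.378, -0.407, 0.21]]
0.333 9.6
0.194 -80.5
0.333 -170.8
0.192 99.3
plate [0.41407843 0.07241885 0.15      ] [0.48943948 0.0166179  0.15      ] [ 0.47677372 -0.02014201  0.        ] 0.09377117941373443
```

View pics/crop3.png

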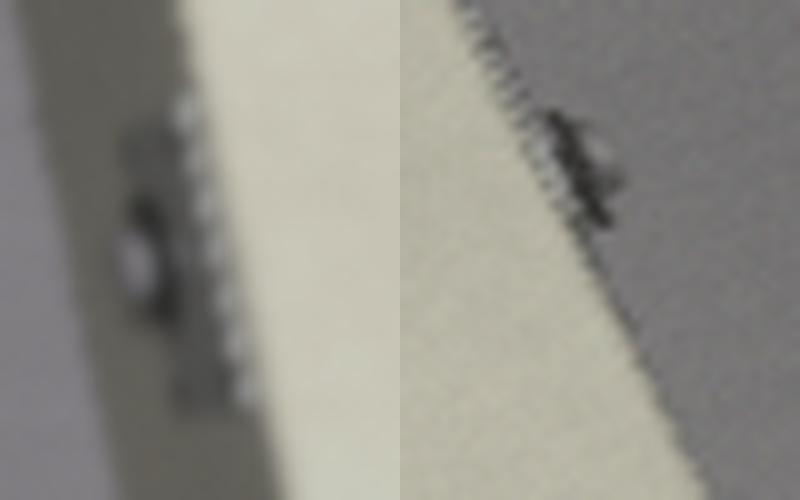

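Crop 3 shows the stud head in the top view near (335.7,216.2). In the scene view the head is near (175.3,186.5) and the collar near (172.8,187).

Run:
```python
from h import *
ft,a=cam("top");fs,b=cam("scene")
print("grip top z.125",onz(ft,242.6,240.8,.125),"tri",tri(ft,(242.6,240.8),fs,(253,156.5)))
print("stud",tri(ft,(335.7,216.2),fs,(175.3,186.5)),"collar",tri(ft,(337.5,216.2),fs,(172.8,187)))
g=lambda x,y:(215+x/6,210+y/6)
P=[onz(ft,*g(*p),.05) for p in((160,60),(45,220),(190,322),(305,155))]
for i in range(4):
    d=P[(i+1)%4]-P[i];print(P[i].round(4),np.linalg.norm(d).round(3),np.degrees(np.arctan2(d[1],d[0])).round(1))
# bystanders, approx
for n,p in dict(cup=(215,153),bottle=(273,145),jar=(182,175),brush=(157,230)).items(): print(n,onz(ft,*p,.05).round(3))
s=env.get_state();print(R.from_quat(s["tcp_rot"]).as_matrix().round(3).tolist())
```

```text
grip top z.125 [0.47204389 0.07655793 0.125     ] tri (array([0.47259959, 0.07878199, 0.12045059]), np.float64(0.004195425402437965))
stud (array([ 0.53238311, -0.16697442,  0.16736251]), np.float64(0.004294274482266406)) collar (array([ 0.53207587, -0.17272027,  0.16743501]), np.float64(0.0021273399124287526))
[0.533  0.0819 0.05  ] 0.096 143.5
[0.4561 0.1387 0.05  ] 0.086 -125.4
[0.4064 0.0687 0.05  ] 0.098 -35.8
[0.4856 0.0116 0.05  ] 0.085 56.0
cup [0.737 0.161 0.05 ]
bottle [ 0.759 -0.016  0.05 ]
jar [0.671 0.26  0.05 ]
brush [0.508 0.332 0.05 ]
[[0.898, 0.439, -0.0], [0.439, -0.898, 0.001], [0.0, -0.001, -1.0]]
```

The sizes and heights agree with the text:
- **Tray:** 86×97 mm.
- **Grip:** centre (0.471, 0.076), caddy yaw about −125.4°.
- **Stud:** axis at about (0.535, −0.184) on the face, z about 0.167, mount yaw about −80.2°.

I'll move above the grip, raising first to clear the console.

Careful with the scale: shifts go in mm and turns go in units of 0.2 rad. That gives: 0.36 m is 360, -0.325 m is -325, -0.498 rad is -2.49.

```bash
echo '[[[0,0,-60],[0,0,0]],[[0,0,-110],[0,0,0]],[[45,-40,-110],[0,0,-0.5]],[[90,-80,-110],[0,0,-1]],[[135,-122,-110],[0,0,-1.5]],[[180,-163,-110],[0,0,-2]],[[225,-203,-110],[0,0,-2.49]],[[270,-244,-110],[0,0,-2.49]],[[315,-285,-110],[0,0,-2.49]],[[360,-325,-110],[0,0,-2.49]]]' | python3 jog.py 0.05 30
cat >> h.py <<'E'
def goto(p,yaw=None):
    "shift to world point p in tool axes, and turn about tool z so tool y has world yaw (deg)"
    s=env.get_state(); M=R.from_quat(s["tcp_rot"]).as_matrix()
    y=np.degrees(np.arctan2(M[1,1],M[0,1]))
    print("tcp",s["tcp_pos"].round(4),"yaw_y",y.round(2),"tilt",M[:,2].round(4),"shift",(M.T@(np.array(p)-s["tcp_pos"])).round(4), "rz",None if yaw is None else -np.radians(yaw-y).round(4),"t",s["clock"],"F",s["ft_force"].round(2),"q",s["joint_positions"].round(2))
E
python3 -c "
from h import *
goto((.471,.076,.15),-35.4)"
```

```text
clock: 1.55
tcp_pos: [0.4225, -0.0421, 0.3157]
tcp_rot: [0.889, 0.459, 0.0, 0.0]
ft_force: [0.8, -0.4, -0.8]
opening: 0.0502
grasp_force: 0.0
tcp [ 0.4225 -0.0421  0.3157] yaw_y -35.42 tilt [ 1.1e-03 -5.0e-04 -1.0e+00] shift [ 0.1243 -0.0291  0.1657] rz -0.0003 t 1.55 F [ 0.75 -0.38 -0.76] q [-0.23 -0.19  1.42 -0.    1.91  0.39]
```

In the tool's units: 0.165 m is 165, 0.14 m is 140.

```bash
echo '[[[50,-12,20],[0,0,0]],[[90,-21,50],[0,0,0]],[[120,-28,100],[0,0,0]],[[124,-29,140],[0,0,0]],[[124,-29,165],[0,0,0]],[[124,-29,165],[0,0,0]],[[124,-29,165],[0,0,0]]]' | python3 jog.py
python3 -c "
from h import *
goto((.471,.076,.086),-35.4)
f,im=cam('scene');cv2.imwrite('pics/g1.png',cv2.resize(im[100:210,190:320],None,fx=4,fy=4,interpolation=2))"
```

```text
clock: 2.42
tcp_pos: [0.4712, 0.0738, 0.1519]
tcp_rot: [0.889, 0.459, 0.001, 0.001]
ft_force: [0.9, 0.7, 0.3]
opening: 0.0501
grasp_force: 0.0
tcp [0.4712 0.0738 0.1519] yaw_y -35.42 tilt [ 0.0022  0.     -1.    ] shift [ 0.0016 -0.0016  0.0659] rz -0.0003 t 2.425 F [0.87 0.67 0.29] q [ 0.04 -0.06  1.63 -0.    1.57  0.65]
```

View pics/g1.png

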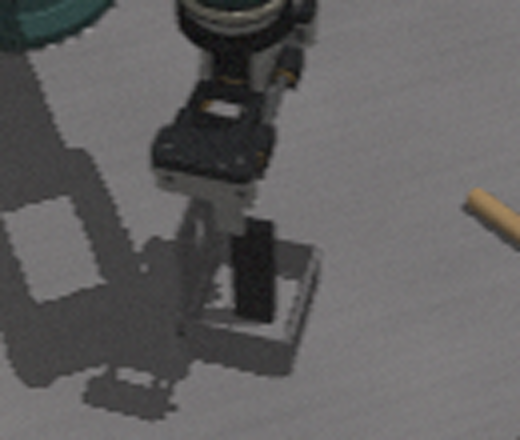

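The open fingers at crop (240,205) are just above the black grip top at crop (255,225), with nothing fouling. I'll descend and close.

```bash
echo '[[[1,-1,25],[0,0,0]],[[1,-1,50],[0,0,0]],[[1,-1,66],[0,0,0]],[[1,-1,66],[0,0,0]],[[1,-1,66],[0,0,0]]]' | python3 jog.py && echo '[[[0,0,0],[0,0,0]],[[0,0,0],[0,0,0]],[[0,0,0],[0,0,0]],[[0,0,0],[0,0,0]],[[0,0,0],[0,0,0]],[[0,0,0],[0,0,0]]]' | python3 jog.py 0 45
python3 -c "
from h import *
goto((.471,.076,.166),35.4)"
```

```text
clock: 3.1
tcp_pos: [0.4712, 0.0752, 0.0858]
tcp_rot: [0.889, 0.459, 0.001, 0.001]
ft_force: [-0.9, -1.0, -0.5]
opening: 0.0501
grasp_force: 0.0
clock: 3.85
tcp_pos: [0.4699, 0.0756, 0.0845]
tcp_rot: [0.889, 0.459, -0.0, -0.0]
ft_force: [-1.0, 1.8, 2.2]
opening: 0.0117
grasp_force: 45.0
tcp [0.4699 0.0756 0.0845] yaw_y -35.4 tilt [-7.e-04  6.e-04 -1.e+00] shift [ 0.0009  0.0006 -0.0815] rz -1.2357 t 3.85 F [-0.96  1.81  2.17] q [ 0.04 -0.02  1.72  0.    1.44  0.66]
```

In the tool's units: -0.072 m is -72, -0.04 m is -40, -0.789 rad is -3.945.

```bash
echo '[[[0,0,-20],[0,0,0]],[[0,0,-40],[0,0,0]],[[0,0,-72],[0,0,0]],[[0,0,-72],[0,0,0]],[[0,0,-72],[0,0,-0.75]],[[0,0,-72],[0,0,-1.5]],[[0,0,-72],[0,0,-2.25]],[[0,0,-72],[0,0,-3]],[[0,0,-72],[0,0,-3.945]],[[0,0,-72],[0,0,-3.945]]]' | python3 jog.py 0 60
python3 -c "
from h import *
goto((.5195,-.0944,.1565),9.8)"
```

```text
clock: 5.1
tcp_pos: [0.4692, 0.0751, 0.1541]
tcp_rot: [0.645, 0.764, -0.001, -0.001]
ft_force: [-0.3, 0.9, -3.5]
opening: 0.0119
grasp_force: 60.0
tcp [0.4692 0.0751 0.1541] yaw_y 9.67 tilt [-3.6e-03 -5.0e-04 -1.0e+00] shift [-0.1755  0.0211 -0.0025] rz -0.0023 t 5.1 F [-0.29  0.93 -3.53] q [ 0.04 -0.06  1.62 -0.    1.58 -0.13]
```

In the tool's units: -0.1755 m is -175.5, -0.17 m is -170, -0.002 rad is -0.01.

```bash
echo '[[[-40,5,0],[0,0,0]],[[-80,10,0],[0,0,0]],[[-120,15,0],[0,0,0]],[[-150,19,0],[0,0,0]],[[-170,21,0],[0,0,0]],[[-175.5,21,-1],[0,0,-0.01]],[[-175.5,21,-1],[0,0,-0.01]],[[-175.5,21,-1],[0,0,-0.01]]]' | python3 jog.py
python3 - <<'E'
from h import *
goto((.5195,-.0944,.1565),9.8)
ft,a=cam("top");fs,b=cam("scene")
c=lambda im,x,y:cv2.resize(im[y:y+80,x:x+80],None,fx=5,fy=5,interpolation=2)
cv2.imwrite("pics/pre.png",np.hstack([c(a,285,185),c(b,150,150)]))
E
```

```text
clock: 6.1
tcp_pos: [0.5206, -0.0931, 0.1575]
tcp_rot: [0.643, 0.766, 0.0, -0.0]
ft_force: [-0.0, 0.6, -3.0]
opening: 0.0115
grasp_force: 60.0
tcp [ 0.5206 -0.0931  0.1575] yaw_y 9.96 tilt [ 1.e-04  4.e-04 -1.e+00] shift [-0.0011 -0.0013  0.001 ] rz 0.0028 t 6.1 F [-0.03  0.6  -3.03] q [-0.28  0.05  1.5   0.    1.59 -0.46]
```

View pics/pre.png

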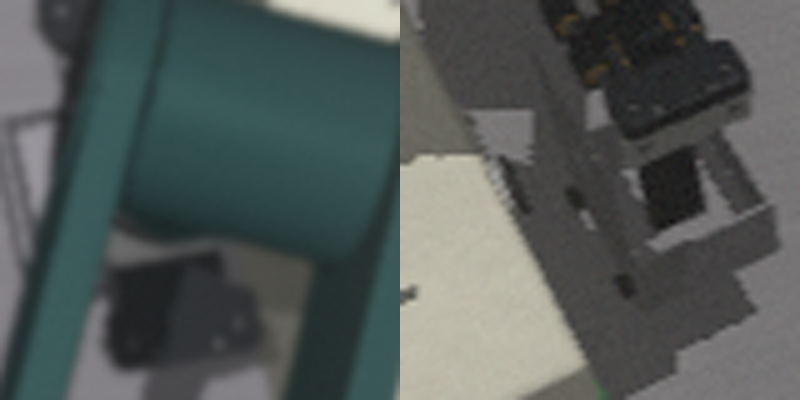

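The scene view shows the caddy's plate facing the stud: stud at crop (515,185), keyhole at (580,205), foot at (625,285). I'll approach in small steps and read the force.

```bash
cat > st.py <<'E'
from h import *
n=np.array([.170,-.985,0]);l=np.array([.985,.170,0]) # into console, caddy/mount y
s=env.get_state();p=s["tcp_pos"];F=s["ft_force"]
S=np.array([.535,-.184,.167]); d=p-S; M=R.from_quat(s["tcp_rot"]).as_matrix()
print("plateback-face %.1f  hole dy %.1f  dz %.1f mm | F n %.1f y %.1f z %.1f | T"%tuple(1e3*v for v in(-d@n-.046,d@l,d[2]+.0105)) % () if 0 else "gap %.1f dy %.1f dz %.1f mm | F n %.1f y %.1f z %.1f | t %.1f tilt %s T %s"%(1e3*(-d@n-.046),1e3*(d@l),1e3*(d[2]+.0105),F@n,F@l,F[2],s["clock"],M[:2,2].round(4),s["wrist_torque"].round(2)))
E
python3 st.py
echo '[[[-10,-1,1],[0,0,0]],[[-18,-1,1],[0,0,0]],[[-18,-1,1],[0,0,0]],[[-18,-1,1],[0,0,0]]]' | python3 jog.py >/dev/null; python3 st.py
echo '[[[-1,0,0],[0,0,0]],[[-2,0,0],[0,0,0]],[[-2,0,0],[0,0,0]]]' | python3 jog.py>/dev/null; python3 st.py
echo '[[[-1,0,0],[0,0,0]],[[-2,0,0],[0,0,0]],[[-2,0,0],[0,0,0]]]' | python3 jog.py>/dev/null; python3 st.py
```

```text
gap 45.9 dy 1.3 dz 1.1 mm | F n -0.0 y -0.6 z -3.9 | t 6.2 tilt [0.0003 0.0002] T [ 0.02 -0.08  0.05]
gap 26.8 dy 0.3 dz -0.1 mm | F n 0.2 y 0.1 z -3.5 | t 6.7 tilt [-0.0001  0.0002] T [ 0.01 -0.1  -0.02]
gap 25.0 dy 0.3 dz 0.0 mm | F n 0.7 y -0.3 z -4.4 | t 7.1 tilt [ 0.0001 -0.0001] T [ 0.05 -0.05 -0.02]
gap 22.9 dy 0.3 dz -0.0 mm | F n 0.2 y 0.5 z -3.6 | t 7.5 tilt [ 0.0001 -0.0001] T [ 0.02 -0.12  0.01]
```

In the tool's units: -0.001 m is -1.

```bash
echo '[[[-1,0,0],[0,0,0]],[[-1,0,0],[0,0,0]]]' | python3 jog.py>/dev/null; python3 st.py
echo '[[[-1,0,0],[0,0,0]],[[-1,0,0],[0,0,0]]]' | python3 jog.py>/dev/null; python3 st.py
echo '[[[-1,0,0],[0,0,0]],[[-1,0,0],[0,0,0]]]' | python3 jog.py>/dev/null; python3 st.py
```

```text
gap 21.9 dy 0.3 dz -0.0 mm | F n -0.9 y -0.2 z -2.8 | t 7.7 tilt [ 0.     -0.0001] T [-0.02 -0.01  0.03]
gap 20.9 dy 0.3 dz -0.0 mm | F n 0.1 y -0.3 z -3.2 | t 8.0 tilt [ 0.0001 -0.0001] T [ 0.01 -0.07  0.02]
gap 19.9 dy 0.3 dz -0.0 mm | F n -0.1 y -0.4 z -3.2 | t 8.2 tilt [ 0.0001 -0.0001] T [-0.02 -0.07 -0.04]
```

```bash
echo '[[[-1,0,0],[0,0,0]],[[-1,0,0],[0,0,0]]]' | python3 jog.py>/dev/null; python3 st.py
echo '[[[-1,0,0],[0,0,0]],[[-1,0,0],[0,0,0]]]' | python3 jog.py>/dev/null; python3 st.py
```

```text
gap 18.9 dy 0.4 dz -0.0 mm | F n -0.1 y -0.3 z -2.8 | t 8.4 tilt [ 0.0001 -0.0001] T [ 0.06 -0.06  0.  ]
gap 17.9 dy 0.3 dz -0.0 mm | F n -0.3 y 0.4 z -3.7 | t 8.7 tilt [ 0.     -0.0001] T [-0.04 -0.06 -0.02]
```

```bash
for i in 1 2 3; do :; done
echo '[[[-1,0,0],[0,0,0]],[[-1,0,0],[0,0,0]]]' | python3 jog.py>/dev/null; python3 st.py
echo '[[[-1,0,0],[0,0,0]],[[-1,0,0],[0,0,0]]]' | python3 jog.py>/dev/null; python3 st.py
echo '[[[-1,0,0],[0,0,0]],[[-1,0,0],[0,0,0]]]' | python3 jog.py>/dev/null; python3 st.py
```

```text
gap 16.9 dy 0.3 dz -0.1 mm | F n -0.5 y 0.8 z -3.7 | t 8.9 tilt [-0.     -0.0001] T [ 0.   -0.05  0.07]
gap 16.1 dy 0.3 dz -0.0 mm | F n -0.1 y 0.8 z -3.0 | t 9.2 tilt [-0.0001  0.0002] T [ 0.06 -0.04 -0.02]
gap 15.5 dy 0.3 dz -0.0 mm | F n -2.7 y -1.0 z -3.0 | t 9.4 tilt [-0.0005  0.001 ] T [ 0.45  0.17 -0.07]
```

```bash
echo '[[[-1,0,0],[0,0,0]],[[-1,0,0],[0,0,0]]]' | python3 jog.py>/dev/null; python3 st.py
echo '[[[-1,0,0],[0,0,0]],[[-1,0,0],[0,0,0]]]' | python3 jog.py>/dev/null; python3 st.py
```

```text
gap 15.1 dy 0.3 dz 0.0 mm | F n -5.4 y -0.9 z -2.1 | t 9.7 tilt [-0.0007  0.0021] T [ 0.83  0.14 -0.09]
gap 12.2 dy 0.1 dz 0.5 mm | F n 0.3 y -2.4 z -1.0 | t 9.9 tilt [ 0.     -0.0022] T [-0.16  0.31 -0.11]
```

Contact at gap 16 built to about 5 N. The plate then slipped past the bevel, leaving a small sideways load (y −2.4 N, up 2 N), so I'll shift that way and go on.

```bash
echo '[[[0,-0.7,-0.6],[0,0,0]],[[0,-0.7,-0.6],[0,0,0]]]' | python3 jog.py>/dev/null; python3 st.py
echo '[[[-1,0,0],[0,0,0]],[[-1,0,0],[0,0,0]]]' | python3 jog.py>/dev/null; python3 st.py
echo '[[[-1,0,0],[0,0,0]],[[-1,0,0],[0,0,0]]]' | python3 jog.py>/dev/null; python3 st.py
```

```text
gap 12.1 dy -0.2 dz 0.8 mm | F n 1.0 y -0.1 z -2.1 | t 10.2 tilt [ 0.0012 -0.0016] T [-0.26 -0.05 -0.07]
gap 11.9 dy -0.2 dz 0.8 mm | F n -0.9 y 0.4 z -1.1 | t 10.4 tilt [ 0.0006 -0.    ] T [-0.03  0.02 -0.01]
gap 11.2 dy -0.2 dz 0.7 mm | F n -1.0 y 0.1 z -0.8 | t 10.7 tilt [0.0003 0.0003] T [ 0.22  0.03 -0.03]
```

In the tool's units: -0.0006 m is -0.6, -0.0005 m is -0.5.

```bash
echo '[[[-0.5,0,-0.6],[0,0,0]],[[-0.5,0,-0.6],[0,0,0]]]' | python3 jog.py>/dev/null; python3 st.py
echo '[[[-1,0,0],[0,0,0]],[[-1,0,0],[0,0,0]]]' | python3 jog.py>/dev/null; python3 st.py
echo '[[[-1,0,0],[0,0,0]],[[-1,0,0],[0,0,0]]]' | python3 jog.py>/dev/null; python3 st.py
```

```text
gap 10.3 dy -0.3 dz 0.9 mm | F n -0.9 y 0.5 z -2.3 | t 10.9 tilt [ 0.0001 -0.0004] T [ 0.04 -0.09  0.04]
gap 9.3 dy -0.4 dz 0.9 mm | F n -0.9 y 0.3 z -3.5 | t 11.2 tilt [-0.0001 -0.0002] T [ 0.01 -0.11  0.01]
gap 9.1 dy -0.4 dz 1.0 mm | F n -2.4 y -0.2 z -2.4 | t 11.4 tilt [-0.0004  0.0013] T [ 0.52 -0.08 -0.04]
```

The plate is free on the stud and the collar contact is at gap about 9.2. Press in about 4 mm.

In the tool's units: -0.002 m is -2, -0.001 m is -1.

```bash
echo '[[[-1,0,0],[0,0,0]],[[-2,0,0],[0,0,0]],[[-2,0,0],[0,0,0]]]' | python3 jog.py>/dev/null; python3 st.py
echo '[[[-1,0,0],[0,0,0]],[[-2,0,0],[0,0,0]],[[-2,0,0],[0,0,0]]]' | python3 jog.py>/dev/null; python3 st.py
```

```text
gap 7.2 dy -0.4 dz 1.0 mm | F n -5.4 y 0.7 z -2.3 | t 11.8 tilt [-0.0005  0.0014] T [ 0.93  0.05 -0.05]
gap 5.8 dy -0.4 dz 1.0 mm | F n -7.2 y 0.0 z -1.3 | t 12.2 tilt [-0.0008  0.0027] T [ 1.11  0.06 -0.08]
```

In the tool's units: -0.001 m is -1, -0.0005 m is -0.5.

```bash
echo '[[[-0.5,0,0],[0,0,0]],[[-1,0,0],[0,0,0]],[[-1,0,0],[0,0,0]]]' | python3 jog.py>/dev/null; python3 st.py
echo '[[[0,0,2],[0,0,0]],[[0,0,4],[0,0,0]],[[0,0,4],[0,0,0]]]' | python3 jog.py>/dev/null; python3 st.py
echo '[[[0,0,2],[0,0,0]],[[0,0,4],[0,0,0]],[[0,0,4],[0,0,0]]]' | python3 jog.py>/dev/null; python3 st.py
```

```text
gap 5.2 dy -0.4 dz 1.1 mm | F n -7.5 y 0.0 z -2.9 | t 12.6 tilt [-0.0009  0.0032] T [ 1.26  0.1  -0.02]
gap 5.2 dy -0.3 dz -2.9 mm | F n -7.3 y 0.5 z -1.3 | t 12.9 tilt [-0.0008  0.0032] T [ 1.26  0.09 -0.08]
gap 5.2 dy -0.3 dz -6.9 mm | F n -8.3 y 0.4 z -3.1 | t 13.3 tilt [-0.0008  0.0031] T [ 1.17  0.06 -0.08]
```

In the tool's units: 0.004 m is 4, 0.002 m is 2.

```bash
echo '[[[0,0,2],[0,0,0]],[[0,0,4],[0,0,0]],[[0,0,4],[0,0,0]]]' | python3 jog.py>/dev/null; python3 st.py
echo '[[[0,0,2],[0,0,0]],[[0,0,4],[0,0,0]],[[0,0,4],[0,0,0]]]' | python3 jog.py>/dev/null; python3 st.py
echo '[[[0,0,2],[0,0,0]],[[0,0,4],[0,0,0]],[[0,0,4],[0,0,0]]]' | python3 jog.py>/dev/null; python3 st.py
```

```text
gap 5.2 dy -0.3 dz -10.9 mm | F n -7.5 y 0.5 z -1.4 | t 13.7 tilt [-0.0007  0.0031] T [ 1.2   0.15 -0.11]
gap 5.1 dy -0.3 dz -14.8 mm | F n -7.3 y 0.2 z -1.2 | t 14.1 tilt [-0.0007  0.0029] T [ 1.18  0.04 -0.09]
gap 5.1 dy -0.3 dz -18.8 mm | F n -7.2 y 0.5 z -1.6 | t 14.4 tilt [-0.0006  0.0029] T [ 1.15  0.05 -0.02]
```

In the tool's units: 0.003 m is 3, 0.002 m is 2.

```bash
echo '[[[0,0,2],[0,0,0]],[[0,0,3],[0,0,0]],[[0,0,3],[0,0,0]]]' | python3 jog.py>/dev/null; python3 st.py
echo '[[[0,0,1],[0,0,0]],[[0,0,1],[0,0,0]]]' | python3 jog.py>/dev/null; python3 st.py
echo '[[[0,0,1],[0,0,0]],[[0,0,1],[0,0,0]]]' | python3 jog.py>/dev/null; python3 st.py
echo '[[[0,0,1],[0,0,0]],[[0,0,1],[0,0,0]]]' | python3 jog.py>/dev/null; python3 st.py
```

```text
gap 5.0 dy -0.3 dz -21.4 mm | F n -7.9 y -0.0 z -0.3 | t 14.8 tilt [-0.0003  0.0026] T [ 1.09  0.09 -0.14]
gap 4.9 dy -0.2 dz -21.6 mm | F n -7.9 y -1.7 z 1.9 | t 15.1 tilt [0.0003 0.0022] T [ 1.02  0.28 -0.11]
gap 4.9 dy -0.1 dz -21.8 mm | F n -8.4 y -1.6 z 4.9 | t 15.3 tilt [0.001  0.0018] T [ 1.09  0.44 -0.13]
gap 4.8 dy 0.1 dz -21.9 mm | F n -10.6 y -2.4 z 6.7 | t 15.6 tilt [0.0017 0.0015] T [ 1.07  0.58 -0.15]
```

I feel a stop at dz −21.4. I'll relieve the side load, then increase the push gradually.

In the tool's units: 0.001 m is 1, -0.0008 m is -0.8.

```bash
echo '[[[0,-0.8,1],[0,0,0]],[[0,-0.8,1],[0,0,0]]]' | python3 jog.py>/dev/null; python3 st.py
echo '[[[0,0,1],[0,0,0]],[[0,0,1],[0,0,0]]]' | python3 jog.py>/dev/null; python3 st.py
echo '[[[0,0,1],[0,0,0]],[[0,0,1],[0,0,0]]]' | python3 jog.py>/dev/null; python3 st.py
```

```text
gap 4.8 dy 0.1 dz -22.0 mm | F n -10.6 y -2.0 z 9.4 | t 15.8 tilt [0.0041 0.0013] T [ 1.08  0.51 -0.11]
gap 4.7 dy 0.2 dz -22.2 mm | F n -10.9 y -3.9 z 11.9 | t 16.1 tilt [0.0047 0.0009] T [ 1.16  0.66 -0.14]
gap 4.6 dy 0.3 dz -22.4 mm | F n -11.5 y -4.6 z 14.6 | t 16.3 tilt [0.0055 0.0005] T [ 1.08  0.79 -0.23]
```

Stud height from the bevel slip (about 0.170) agrees with the seat height now (about 0.171), so this stop is the slot's end. Next I'll push to about 20 N and hold.

```bash
echo '[[[0,-0.5,1],[0,0,0]],[[0,-0.5,1],[0,0,0]]]' | python3 jog.py>/dev/null; python3 st.py
echo '[[[0,-0.5,1],[0,0,0]],[[0,-0.5,1],[0,0,0]],[[0,-0.5,1],[0,0,0]]]' | python3 jog.py>/dev/null; python3 st.py
```

```text
gap 4.6 dy 0.3 dz -22.5 mm | F n -12.6 y -4.5 z 16.1 | t 16.6 tilt [0.0072 0.0005] T [ 1.16  0.72 -0.22]
gap 4.6 dy 0.4 dz -22.6 mm | F n -13.2 y -3.7 z 18.5 | t 16.9 tilt [0.0088 0.0004] T [ 1.37  0.82 -0.22]
```

In the tool's units: 0.0008 m is 0.8.

```bash
echo '[[[0,0,0.8],[0,0,0]],[[0,0,0.8],[0,0,0]],[[0,0,0.8],[0,0,0]],[[0,0,0.8],[0,0,0]]]' | python3 jog.py>/dev/null; python3 st.py
python3 - <<'E'
from h import *
fs,b=cam("scene");print(env.get_state()["opening"])
cv2.imwrite("pics/home.png",cv2.resize(b[140:240,120:240],None,fx=5,fy=5,interpolation=2))
E
```

```text
gap 4.7 dy 0.5 dz -22.7 mm | F n -13.3 y -4.6 z 21.4 | t 17.4 tilt [0.0093 0.0003] T [ 1.33  0.9  -0.28]
0.011780657265701534
```

View pics/home.png

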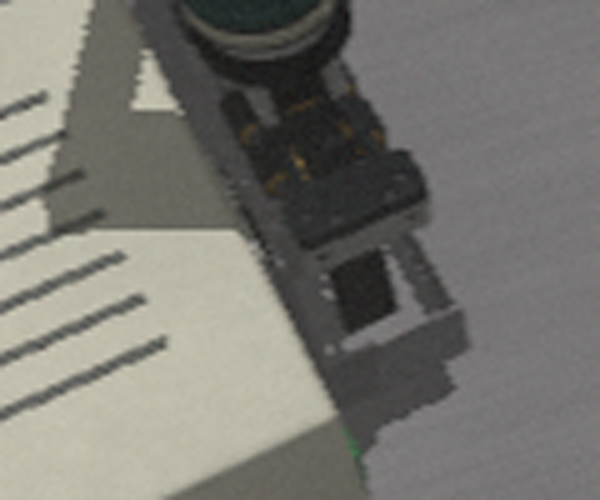

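The plate lies along the console face at the stud (crop about (265,250)), and the caddy looks upright in the gripper. I'll relieve the loads, then release.

```bash
echo '[[[0,0.5,-3],[0,0,0]],[[0,1,-6],[0,0,0]],[[0,1,-6],[0,0,0]],[[0,1,-6],[0,0,0]]]' | python3 jog.py>/dev/null; python3 st.py
echo '[[[1,0,0],[0,0,0]],[[1.5,0,0],[0,0,0]],[[1.5,0,0],[0,0,0]]]' | python3 jog.py>/dev/null; python3 st.py
```

```text
gap 4.8 dy -0.0 dz -22.0 mm | F n -10.5 y -1.3 z 5.5 | t 18.0 tilt [0.0033 0.0017] T [ 1.17  0.2  -0.11]
gap 4.9 dy -0.0 dz -22.1 mm | F n -5.6 y 0.5 z 4.0 | t 18.4 tilt [ 0.0039 -0.0008] T [ 0.6   0.07 -0.1 ]
```

In the tool's units: 0.0015 m is 1.5, -0.001 m is -1.

```bash
echo '[[[0.8,0,0],[0,0,0]],[[1.5,0,-1],[0,0,0]],[[1.5,0,-1],[0,0,0]]]' | python3 jog.py>/dev/null; python3 st.py
echo '[[[0,0,0],[0,0,0]],[[0,0,0],[0,0,0]],[[0,0,0],[0,0,0]],[[0,0,0],[0,0,0]]]' | python3 jog.py 0.03 ; python3 st.py
```

```text
gap 5.9 dy -0.1 dz -22.1 mm | F n -3.8 y 1.5 z 5.2 | t 18.8 tilt [ 0.0034 -0.0012] T [ 0.28 -0.27  0.  ]
clock: 19.25
tcp_pos: [0.5247, -0.1327, 0.1324]
tcp_rot: [0.643, 0.765, -0.0, -0.0]
ft_force: [-0.2, 0.6, 0.6]
opening: 0.0301
grasp_force: 0.0
gap 6.3 dy -1.5 dz -24.1 mm | F n -0.6 y -0.1 z 0.6 | t 19.2 tilt [-0.0009 -0.0001] T [ 0.03 -0.08 -0.01]
```

Released with no residual force. I'll retreat straight up, then check.

In the tool's units: -0.2 m is -200, 0.2 m is 200.

```bash
echo '[[[0,1.5,-10],[0,0,0]],[[0,1.5,-30],[0,0,0]],[[0,1.5,-60],[0,0,0]],[[0,1.5,-100],[0,0,0]],[[30,0,-140],[0,0,0]],[[80,0,-180],[0,0,0]],[[130,0,-200],[0,0,0]],[[180,0,-200],[0,0,0]],[[200,0,-200],[0,0,0]],[[200,0,-200],[0,0,0]]]' | python3 jog.py
python3 - <<'E'
from h import *
fs,b=cam("scene");ft,a=cam("top")
c=lambda im,x,y:cv2.resize(im[y:y+80,x:x+80],None,fx=5,fy=5,interpolation=2)
cv2.imwrite("pics/end.png",np.hstack([c(a,285,175),c(b,145,150)]))
E
```

```text
clock: 20.5
tcp_pos: [0.4903, 0.0657, 0.3339]
tcp_rot: [0.642, 0.766, 0.0, 0.001]
ft_force: [0.0, 0.1, -0.5]
opening: 0.0299
grasp_force: 0.0
```

View pics/end.png

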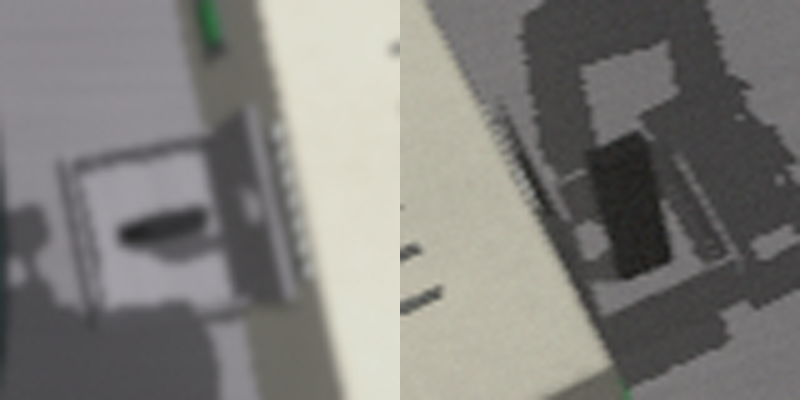

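Both views show the caddy hanging on the console, square to the face. In the top half of the picture, the plate runs (250,110)–(290,300), parallel to the console edge. The gripper is well clear, so I'm handing in.

```bash
python3 -c "
from rig import env
print(env.sign_off())"
```

```text
the job is handed in; nothing more can be done
None
```

I handed the job in at about 20.5 s: the caddy hangs square on the stud, seated with a push of about 21 N at the tool, and the gripper is clear; the sign-off returned no verdict.

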